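Step the pillar candles down along the banquet centrepiece

TASK

Dress the centrepiece of the banquet table: stand the four ivory pillar candles on the four silver candle plates, one on each, so that they step down in height along the row, the tallest next to the candelabrum and the shortest next to the bowl of roses. Centre each candle well in its plate, set it down rather than dropping it, and never let one fall over. Leave the candelabrum and the bowl of roses where they stand.

Things in the scene. Friction and masses are not known exactly. Their poses are not given: they have to be found in the camera images.
- candle_135: Ivory pillar candle, the tallest of the four: an upright plain cylinder 50 mm in diameter and 135 mm high, with a thin 11 mm wick sticking up from the middle of its top. About 239 g. Loose, standing on the tablecloth (height 0) near the robot at the start. Origin: centre of its underside; z up along its axis.
- candle_110: Ivory pillar candle, the second tallest of the four: an upright plain cylinder 50 mm in diameter and 110 mm high, with a thin 11 mm wick sticking up from the middle of its top. About 194 g. Loose, standing on the tablecloth (height 0) near the robot at the start. Origin: centre of its underside; z up along its axis.
- candle_85: Ivory pillar candle, the third tallest of the four: an upright plain cylinder 50 mm in diameter and 85 mm high, with a thin 11 mm wick sticking up from the middle of its top. About 150 g. Loose, standing on the tablecloth (height 0) near the robot at the start. Origin: centre of its underside; z up along its axis.
- candle_60: Ivory pillar candle, the shortest of the four: an upright plain cylinder 50 mm in diameter and 60 mm high, with a thin 11 mm wick sticking up from the middle of its top. About 106 g. Loose, standing on the tablecloth (height 0) near the robot at the start. Origin: centre of its underside; z up along its axis.
- plate_a: One of four equal round silver candle plates in a row, centres 115 mm apart: 92 mm across, rim 9 mm high, flat round well 74 mm across. Fixed on a dark walnut board (500 x 135 mm, 12 mm thick) on the cloth. Which plate stands where in the row changes. Origin: centre of its underside, on the board; the well floor is 4 mm above it (16 mm above the cloth). z up.
- plate_b: One of four equal round silver candle plates in a row, centres 115 mm apart: 92 mm across, rim 9 mm high, flat round well 74 mm across. Fixed on a dark walnut board (500 x 135 mm, 12 mm thick) on the cloth. Which plate stands where in the row changes. Origin: centre of its underside, on the board; the well floor is 4 mm above it (16 mm above the cloth). z up.
- plate_c: One of four equal round silver candle plates in a row, centres 115 mm apart: 92 mm across, rim 9 mm high, flat round well 74 mm across. Fixed on a dark walnut board (500 x 135 mm, 12 mm thick) on the cloth. Which plate stands where in the row changes. Origin: centre of its underside, on the board; the well floor is 4 mm above it (16 mm above the cloth). z up.
- plate_d: One of four equal round silver candle plates in a row, centres 115 mm apart: 92 mm across, rim 9 mm high, flat round well 74 mm across. Fixed on a dark walnut board (500 x 135 mm, 12 mm thick) on the cloth. Which plate stands where in the row changes. Origin: centre of its underside, on the board; the well floor is 4 mm above it (16 mm above the cloth). z up.
- candelabrum: Silver three-light candelabrum on the cloth beyond one end of the board (either end), about 165 mm from the nearest plate's centre. Loose, 1.6 kg, 415 mm high with its thin white tapers. Foot 110 mm across, slim stem, two arms along its x axis (across the row) to 85 mm each side, 52 mm drip pans 190 mm up. Origin: centre of its underside, z up.
- rose_bowl: Low glass bowl of white roses and leaves standing on the cloth beyond the other end of the board, about 165 mm from the centre of the nearest plate. Loose, 0.7 kg, about 140 mm across over the leaves, 122 mm high. Origin: centre of its underside, z up.
Not all that is in view belongs to the job. Leave any orange look-alike of the candle_110 alone.

How it is judged:
At the end, for the whole second after the job is handed in: Each of the four candles stands flat and upright (within 0.05 rad) and at rest in the well of a plate of its own, its axis within 12 mm of the plate's centre, and counted from the candelabrum the heights run 135, 110, 85, 60 mm ((horizontal distance between candle_135 and plate_a below 0.012 m or horizontal distance between candle_135 and plate_b below 0.012 m or horizontal distance between candle_135 and plate_c below 0.012 m or horizontal distance between candle_135 and plate_d below 0.012 m) and horizontal distance between candle_135 and candelabrum between 0.115 and 0.215 m and height (world z) of candle_135 between 0.012 and 0.02 m and angle between each of candle_135, candle_110, candle_85, candle_60's own z axis and vertical below 0.05 rad and linear speed of each of candle_135, candle_110, candle_85, candle_60 below 0.02 m/s and angular speed of each of candle_135, candle_110, candle_85, candle_60 below 0.2 rad/s and (horizontal distance between candle_110 and plate_a below 0.012 m or horizontal distance between candle_110 and plate_b below 0.012 m or horizontal distance between candle_110 and plate_c below 0.012 m or horizontal distance between candle_110 and plate_d below 0.012 m) and horizontal distance between candle_110 and candelabrum between 0.23 and 0.33 m and height (world z) of candle_110 between 0.012 and 0.02 m and (horizontal distance between candle_85 and plate_a below 0.012 m or horizontal distance between candle_85 and plate_b below 0.012 m or horizontal distance between candle_85 and plate_c below 0.012 m or horizontal distance between candle_85 and plate_d below 0.012 m) and horizontal distance between candle_85 and candelabrum between 0.345 and 0.445 m and height (world z) of candle_85 between 0.012 and 0.02 m and (horizontal distance between candle_60 and plate_a below 0.012 m or horizontal distance between candle_60 and plate_b below 0.012 m or horizontal distance between candle_60 and plate_c below 0.012 m or horizontal distance between candle_60 and plate_d below 0.012 m) and horizontal distance between candle_60 and candelabrum between 0.46 and 0.56 m and height (world z) of candle_60 between 0.012 and 0.02 m); the robot touches nothing.
It fails at once if the candelabrum is shifted by more than 20 mm or tipped (distance of candelabrum from where it was at the start of the episode above 0.02 m or angle between candelabrum's own z axis and vertical above 0.2 rad).
It fails at once if the bowl of roses is shifted by more than 20 mm or tipped (distance of rose_bowl from where it was at the start of the episode above 0.02 m or angle between rose_bowl's own z axis and vertical above 0.2 rad).
It fails at once if a candle is tipped over (more than about 30 degrees) (angle between any of candle_135, candle_110, candle_85, candle_60's own z axis and vertical above 0.52 rad).
It fails at once if a candle is dropped: let go with its foot more than 45 mm above the tablecloth (29 mm above a plate's well) ((height (world z) of candle_135 above 0.045 m and contact force between the fingers and candle_135 below 0.01 N) or (height (world z) of candle_110 above 0.045 m and contact force between the fingers and candle_110 below 0.01 N) or (height (world z) of candle_85 above 0.045 m and contact force between the fingers and candle_85 below 0.01 N) or (height (world z) of candle_60 above 0.045 m and contact force between the fingers and candle_60 below 0.01 N)).
It also fails if it takes over 120 s, if anything falls off the work surface, if the arm or the gripper's body presses on something with over 40 N, if the wrist force passes 120 N, or if a joint passes its speed limit or range.

ROBOT

A 7-joint arm with a two-finger parallel gripper is mounted at the origin on the work surface. World frame = base frame: x ahead of the robot, y to its left, z up, the work surface at z = 0. Lengths are in m, angles in rad, forces in N, time in s.
With the tool pointing down it reaches from about 0.35 to 0.9 m from the base axis. Payload 8.1 kg.
Tool frame: the origin (TCP) lies at the very end of the fingers, on their centre line; the grasp point (between the pads) lies arm.grip_point_offset behind it (arm.grip_point_offset is the distance from the TCP to the grasp point, in m); z points along the fingers, y is the line along which they close (so a half turn about z gives the same grasp; the last joint's range is limited). The gripper opens to 92 mm and grips with 3 to 60 N. Pads are 19 mm wide; open, the fingers measure 130 mm over their backs; the gripper's body (75 mm by 190 mm) begins 47 mm behind the grasp point.
Start: joints at [-1.315, 0.434, 0.025, 1.573, -0.012, 1.134, -0.075], TCP at [0.219, 0.585, 0.227] pointing down, gripper open.
Joint ranges: [-2.62, 2.62], [-0.44, 2.09], [-1.27, 1.32], [0.08, 2.57], [-1.32, 4.46], [0.12, 2], [-2.74, 2.74]. Speed limits (rad/s): [2.22, 2.22, 3.01, 3.01, 3.14, 3.14, 3.14].

INTERFACE

Orientations are given as a rotation vector (axis times angle).
In Python, from cell import arm gives the robot as it stands. The module is installed in compiled form; this text tells all that it offers.
- The arm moves only by the shell command python3 -m creep 'ROWS' [OPENING] [FORCE]. ROWS is JSON, a list of rows, each a list of 6 numbers: the shift along the tool's x, y, z scaled (see below), then the turn, a rotation vector about the tool's x, y, z scaled (see below). A call has 1 to 20 rows; each row shifts and turns the commanded pose from where the row before left it, along the tool's axes as they then stand; what a row does not reach is not made up. The controller multiplies each number of a shift by 0.4 m and each number of a turn by 120 degrees. A row lasts 1/12 s, in which the tool goes at most 41.7 mm and 7.16 degrees, less where a joint would pass 70% of its speed; a pose out of reach is approached as far as the arm can. A call with a number of a shift or a turn outside -1 to 1 is refused whole. A call with a gripper value outside its range is refused whole. OPENING is the closure, from -1 (fully open) to 1 (shut), set as the call begins (- or left out, the last holds). The fingers move at their own pace and stop on an object; FORCE is the grip in N (left out, the last holds). Time passes only in rows, so rows that do not move let the fingers close. It gives the time, the measured TCP pose, the force, the opening and the grip force at its end, in the units of the state.
- arm.observe(): the state, without advancing time (a new reading comes with each control period).
- arm.get_image(name): name is "side" or "top"; returns a dict with "frame" (480x640x3 uint8, red, green, blue), "intrinsics" (3x3 intrinsics, pixels), "rvec" (rotation vector, rad) and "tvec" (3), from world to camera coordinates, as OpenCV has them. Camera axes: x right, y down, z forward; pixel columns grow to the right and rows downward; lengths in m; the calibration is good to about 2 mm. A picture is of the moment at which its call begins. There is no depth.
- arm.sign_off(): hands the job in; it is judged then, once.
The state is a dict: "clock": time; "joints": joint angles; "dq": joint speeds; "joint_efforts": joint torques, N m; "position": TCP position; "ee_rot": TCP orientation; "force": force on the tool from outside, world axes, zero at the start; "ft_torque": the same for the moment, N m; "width": opening from 0.0 (shut) to 1.0 (fully open); "gripper_force": force on a finger pad.
Only numpy, scipy, OpenCV 4.12 (cv2) and the standard library are available. Lean on these libraries where they do the work, as an engineer would, in place of code of your own. Each camera call takes 0.05 s, during which the arm holds its last target. There are 200 camera calls.

## Working session

There is one attempt and no reset: what is moved stays moved. The work goes in short steps, Python scripts to look and compute and a shell command to move; the robot and the scene stay as the last step left them, time stands still between calls to the robot, and variables do not carry over. Pictures are saved under pics/ and viewed, at most 14 in all, crops included, and the job is handed in when it is done.

```bash
mkdir -p pics
python3 - <<'E'
from cell import arm
import cv2
for n in("top","side"):
    r=arm.get_image(n); cv2.imwrite(f"pics/{n}0.png",r["frame"][:,:,::-1]); print(n,r["intrinsics"],r["rvec"],r["tvec"])
s=arm.observe(); print(s, arm.grip_point_offset)
E
```

```text
top [[572.27018364   0.         315.46990984]
 [  0.         572.27018364 235.44032936]
 [  0.           0.           1.        ]] [ 2.19539437 -2.19814684  0.08964248] [0.01033104 0.52226393 1.12978379]
side [[474.18300856   0.         320.13287252]
 [  0.         474.18300856 243.21977767]
 [  0.           0.           1.        ]] [ 2.20744169 -0.66458937  0.28078395] [-0.43349828  0.22020071  0.92281385]
{'clock': 0.1, 'joints': array([-1.31460706,  0.43515071,  0.02499152,  1.57400454, -0.01158858,
        1.13405626, -0.07510711]), 'dq': array([ 0.00021631, -0.00286575,  0.00050626, -0.00230767,  0.0007777 ,
       -0.00086154,  0.0002084 ]), 'joint_efforts': array([ 4.66326484e-03, -6.69129181e+01,  9.88865867e-01, -3.15146935e+01,
       -6.04262017e-02,  3.74568428e-02,  6.64813911e-05]), 'position': array([0.21935932, 0.58472873, 0.22602591]), 'ee_rot': array([-5.60682386e-01, -3.09103935e+00,  2.30851729e-03]), 'force': array([ 0.16841351,  0.62401121, -0.57585443]), 'ft_torque': array([-0.02539801, -0.0206825 , -0.00905715]), 'gripper_force': 0.0, 'width': 1.001438831128106} 0.0188
```

View pics/top0.png

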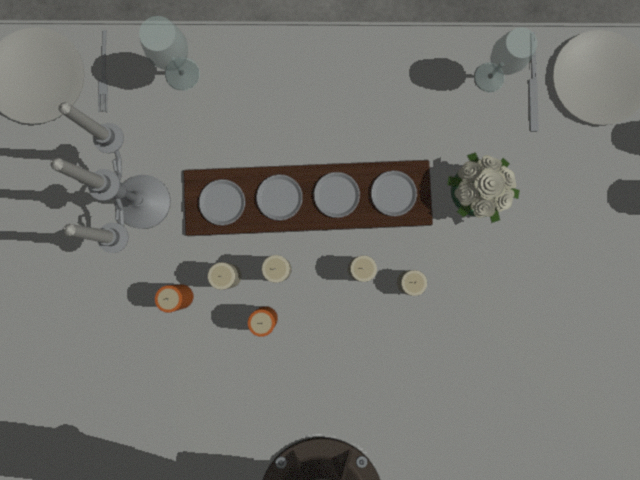

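View pics/side0.png

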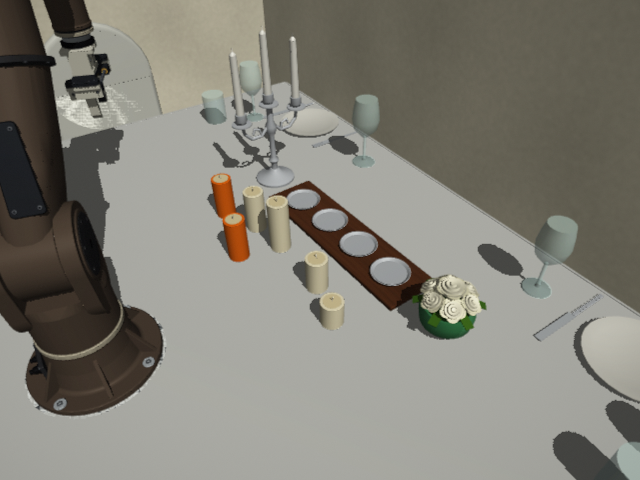

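The top view shows the candelabrum at left (145,200), the roses at right (485,185), and plates at (222,202), (279,197), (337,194) and (394,193). The ivory tops are at (223,276), (276,269), (364,268) and (414,283). The orange look-alikes are at (168,298) and (262,322) and stay put. In the side view the ivory candles, from the candelabrum on, are at (254,207), (278,222), (317,270) and (332,310).

```bash
cat > h.py <<'E'
import numpy as np, cv2
from cell import arm
def grab(n):
    r=arm.get_image(n); r["R"]=cv2.Rodrigues(np.array(r["rvec"],float))[0]; r["t"]=np.array(r["tvec"],float).ravel(); return r
def ray(r,p):
    d=r["R"].T@np.linalg.inv(r["intrinsics"])@np.array([p[0],p[1],1.]); return -r["R"].T@r["t"],d/np.linalg.norm(d)
def plane(r,p,z):
    c,d=ray(r,p); return c+d*(z-c[2])/d[2]
def cross(r1,p1,r2,p2):
    A=0;b=0
    L=[ray(r1,p1),ray(r2,p2)]
    for c,d in L:
        M=np.eye(3)-np.outer(d,d); A=A+M; b=b+M@c
    X=np.linalg.solve(A,b); return X,[np.linalg.norm(np.cross(X-c,d)) for c,d in L]
def proj(r,X):
    q=r["intrinsics"]@(r["R"]@np.array(X)+r["t"]); return q[:2]/q[2]
def comps(m,amin=80):
    n,l,s,c=cv2.connectedComponentsWithStats(m.astype(np.uint8)); return [(i,s[i],c[i],l==i) for i in range(1,n) if s[i][4]>=amin]
E
python3 - <<'E'
from h import *
T=grab("top");S=grab("side")
for r,pts in((T,[(223,276),(276,269),(364,268),(414,283),(223,285),(222,202),(340,300),(262,322)]),(S,[(254,190),(254,215),(278,202),(278,230),(317,258),(317,280),(332,299),(332,315),(302,200),(200,300)])):
    hsv=cv2.cvtColor(r["frame"],cv2.COLOR_RGB2HSV)
    print([(p,hsv[p[1],p[0]].tolist()) for p in pts])
a=T["frame"][240:345,140:440];a=cv2.resize(a,None,fx=2.6,fy=2.6,interpolation=cv2.INTER_CUBIC)
b=S["frame"][165:340,200:420];b=cv2.resize(b,None,fx=1.8,fy=1.8,interpolation=cv2.INTER_CUBIC)
o=np.zeros((a.shape[0]+b.shape[0],max(a.shape[1],b.shape[1]),3),np.uint8);o[:a.shape[0],:a.shape[1]]=a;o[a.shape[0]:,:b.shape[1]]=b
cv2.imwrite("pics/crop1.png",o[:,:,::-1]);print(o.shape)
E
```

```text
[((223, 276), [24, 54, 146]), ((276, 269), [23, 54, 147]), ((364, 268), [24, 47, 151]), ((414, 283), [26, 51, 120]), ((223, 285), [25, 52, 147]), ((222, 202), [90, 4, 125]), ((340, 300), [42, 10, 134]), ((262, 322), [22, 57, 139])]
[((254, 190), [22, 75, 188]), ((254, 215), [24, 52, 172]), ((278, 202), [22, 75, 188]), ((278, 230), [24, 54, 171]), ((317, 258), [23, 73, 171]), ((317, 280), [24, 53, 174]), ((332, 299), [23, 56, 151]), ((332, 315), [24, 53, 170]), ((302, 200), [98, 7, 154]), ((200, 300), [30, 9, 169])]
(588, 780, 3)
```

View pics/crop1.png

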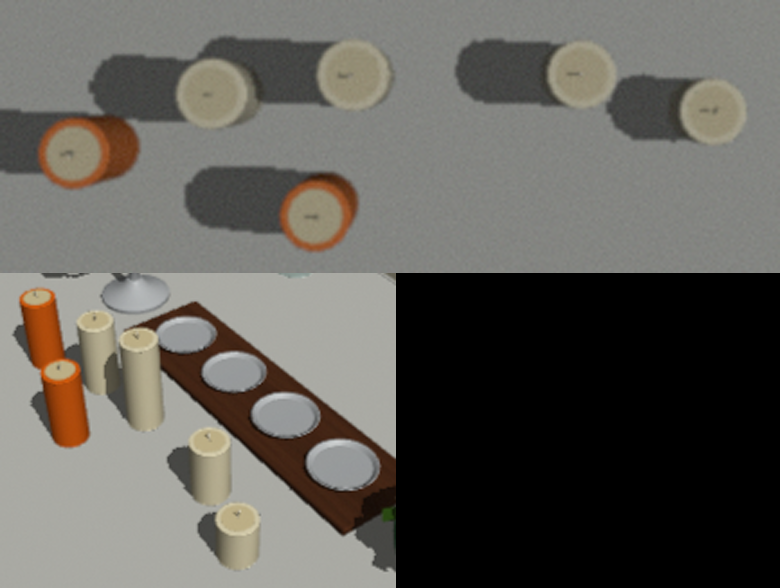

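The crop confirms it. The four all-ivory cylinders are the candles, and the two with orange sides at (168,298) and (262,322) are decoys. From left to right in the top view they are 110, 135, 85 and 60. Next I triangulate the tops.

Run:
```python
from h import *
T=grab("top");S=grab("side")
# side: inner top disc by saturation
h=cv2.cvtColor(cv2.GaussianBlur(S["frame"],(3,3),0),cv2.COLOR_RGB2HSV).astype(int)
m=(h[...,0]>17)&(h[...,0]<30)&(h[...,1]>40)&(h[...,2]>100); m[:170]=0;m[:,:200]=0;m[:,400:]=0
sd={}
for k,(x,y) in {110:(253.3,191.7),135:(277.5,201.5),85:(316,256),60:(332,298)}.items():
    win=np.zeros(m.shape,bool);win[int(y)-12:int(y)+12,int(x)-13:int(x)+14]=1
    q=(m&win&(h[...,1]>62)).astype(np.uint8); q=cv2.morphologyEx(q,cv2.MORPH_CLOSE,np.ones((3,3)))
    i,s,c,mm=max(comps(q,10),key=lambda t:t[1][4]); e=cv2.fitEllipse(cv2.convexHull(np.argwhere(mm)[:,::-1].astype(np.int32)))
    sd[k]=e[0]; print("side",k,s,c.round(1),np.round(e[0],1))
f=T["frame"]; h=cv2.cvtColor(f,cv2.COLOR_RGB2HSV).astype(int)
# top: circles
g=cv2.resize(h[...,1].clip(0,70).astype(np.uint8)*3,None,fx=4,fy=4,interpolation=cv2.INTER_CUBIC);gr=cv2.resize(cv2.cvtColor(f,cv2.COLOR_RGB2GRAY),None,fx=4,fy=4,interpolation=cv2.INTER_CUBIC)
tp={}
for k,(x,y) in {110:(221.2,275.8),135:(275.4,268.8),85:(363.5,268.1),60:(413.8,282.7)}.items():
    x0,y0=int(x)-20,int(y)-20; w=gr[y0*4:(y0+40)*4,x0*4:(x0+40)*4]
    H=cv2.HoughCircles(cv2.GaussianBlur(w,(7,7),0),cv2.HOUGH_GRADIENT,1,5,param1=60,param2=10,minRadius=46,maxRadius=60)
    H=[] if H is None else (H[0][:3]+[1.5-1.5,0,0])/4+[x0-.375,y0-.375,0]; print("top",k,np.round(H,1).tolist())
    if len(H):
        p=min(H,key=lambda c:np.hypot(c[0]-x,c[1]-y))[:2]; X,e=cross(T,p,S,sd[k]); print(k,X.round(4),np.round(e,4), "r top plane", plane(T,p,k/1000)[:2].round(4), "side", plane(S,sd[k],k/1000)[:2].round(4))
# plates: contour of non-board inside board
hs=h; wood=(h[...,1]>60)&(h[...,2]<90)
win=np.zeros(wood.shape,bool);win[150:245,175:440]=1
pl=(~wood&win).astype(np.uint8)
for i,s,c,mm in comps(pl,800):
    if s[2]<60: print("plate",s,c.round(1),np.array(plane(T,c,.021)).round(4),cv2.minEnclosingCircle(np.argwhere(mm)[:,::-1].astype(np.int32)))
h=cv2.cvtColor(S["frame"],cv2.COLOR_RGB2HSV).astype(int); wood=(h[...,1]>60)&(h[...,2]<110)
win=np.zeros(wood.shape,bool);win[180:300,280:435]=1
for i,s,c,mm in comps((~wood&win).astype(np.uint8),200):
    if s[2]<60:
        e=cv2.fitEllipse(cv2.convexHull(np.argwhere(mm)[:,::-1].astype(np.int32))); print("plate side",s,np.round(e[0],1),plane(S,e[0],.021).round(4))
```

```text
side 110 [245 187  15   9 101] [252.2 191. ] [252.2 190.9]
side 135 [269 195  17  11 151] [276.6 200.1] [276.8 200. ]
side 85 [308 253  17  11 159] [315.9 257.9] [315.9 257.8]
side 60 [323 294  18  14 205] [331.5 300.6] [331.5 300.6]
top 110 [[221.2, 275.8, 13.6], [221.0, 273.8, 14.9], [222.2, 275.0, 14.9]]
110 [0.4429 0.1834 0.1101] [0.0003 0.0003] r top plane [0.4426 0.1836] side [0.4433 0.1834]
top 135 [[275.2, 268.2, 13.8], [273.8, 269.0, 12.2], [275.0, 267.0, 14.3]]
135 [0.4566 0.0832 0.1375] [0.0008 0.0008] r top plane [0.4559 0.0837] side [0.4589 0.0859]
top 85 [[363.2, 268.0, 13.0], [364.8, 268.8, 14.6], [362.0, 268.5, 11.8]]
85 [ 0.4567 -0.079   0.0848] [0.0003 0.0003] r top plane [ 0.4565 -0.0789] side [ 0.4568 -0.0794]
top 60 [[413.0, 282.2, 12.0], [414.2, 282.2, 12.9], [415.8, 282.2, 14.6]]
60 [ 0.4289 -0.1792  0.0605] [0.0002 0.0002] r top plane [ 0.4291 -0.1794] side [ 0.429  -0.1788]
plate [ 369  170   49   47 1719] [393.3 192.9] [ 0.6075 -0.1468  0.021 ] ((392.964599609375, 192.42477416992188), 24.087064743041992)
plate [ 313  172   47   46 1716] [336.2 194.4] [ 0.6045 -0.0319  0.021 ] ((336.1056213378906, 194.3309783935547), 23.585908889770508)
plate [ 256  174   47   47 1739] [278.9 196.9] [0.5993 0.0828 0.021 ] ((278.9696350097656, 197.42971801757812), 23.963720321655273)
plate [ 198  179   48   47 1740] [221.5 201.9] [0.5894 0.1974 0.021 ] ((221.517578125, 202.0216827392578), 23.817123413085938)
plate side [312 208  36  24 663] [329.5 219.4] [0.5985 0.0801 0.021 ]
plate side [339 231  39  26 799] [358.2 243.4] [ 0.6035 -0.0346  0.021 ]
plate side [369 257  42  29 960] [389.9 271. ] [ 0.6063 -0.1495  0.021 ]
```

```bash
cat > go.py <<'E'
# works out the rows for a move: tool-axis shift (units of 0.4 m) and turn to put tool y along +x world
import sys
from h import *
s=arm.observe();R=cv2.Rodrigues(np.array(s["ee_rot"]))[0]
G=np.array([[0,1,0],[1,0,0],[0,0,-1.]])
d=np.array(list(map(float,sys.argv[1:4])))-s["position"]
print("t",s["clock"],"pos",s["position"].round(4),"w",round(s["width"],3),"F",s["force"].round(1),"world d",d.round(4),"shift units",(R.T@d/.4).round(3),"turn units",(cv2.Rodrigues(R.T@G)[0].ravel()/np.radians(120)).round(4))
E
python3 - <<'E'
from h import *
T=grab("top");S=grab("side")
for a,b in(((393.3,192.9),(389.9,271.)),((336.2,194.4),(358.2,243.4)),((278.9,196.9),(329.5,219.4))): print(cross(T,a,S,b))
for p in((168,298),(262,322)): print("decoy",plane(T,p,.11))
print("candelabrum",plane(T,(145,202),.01),"bowl",plane(T,(485,187),.08))
E
python3 -m creep '[[0,0,0,0,0,0.0578],[0,0,0,0,0,0.0578],[0,0,0,0,0,0.0578],[0,0,0,0,0,0.0578],[0,0,0,0,0,0.0578],[0,0,0,0,0,0.0578],[0,0,0,0,0,0.0578],[0,0,0,0,0,0.0578],[0,0,0,0,0,0.0578],[0,0,0,0,0,0.0578],[0,0,0,0,0,0],[0,0,0,0,0,0]]' -1
python3 go.py 0.456 0.0845 0.226
```

```text
(array([ 0.60812037, -0.14742322,  0.01816588]), [np.float64(0.00014908217927776294), np.float64(0.00014908217927786516)])
(array([ 0.60513292, -0.03230752,  0.0183317 ]), [np.float64(0.00030745868869496486), np.float64(0.000307458688695069)])
(array([0.59998314, 0.08283719, 0.01848442]), [np.float64(0.00028459231586048074), np.float64(0.00028459231586052525)])
decoy [0.4023793  0.27982592 0.11      ]
decoy [0.35848851 0.10886169 0.11      ]
candelabrum [0.5904052  0.35261121 0.01      ] bowl [ 0.61081767 -0.31375414  0.08      ]
clock: 1.4
position: [0.2193, 0.5852, 0.2267]
ee_rot: [2.215, 2.227, -0.0]
force: [0.5, -1.4, -0.7]
width: 0.998
gripper_force: 0.0
t 1.4 pos [0.2193 0.5852 0.2267] w 0.998 F [ 0.5 -1.4 -0.7] world d [ 0.2367 -0.5007 -0.0007] shift units [-1.255  0.585  0.002] turn units [0.0001 0.0001 0.0026]
```

```bash
python3 -m creep '[[-0.0875,0.019,0,0,0,0],[-0.0875,0.019,0,0,0,0],[-0.0875,0.019,0,0,0,0],[-0.0875,0.019,0,0,0,0],[-0.0875,0.019,0,0,0,0],[-0.0875,0.019,0,0,0,0],[-0.0875,0.019,0,0,0,0],[-0.0875,0.019,0,0,0,0],[-0.069,0.054,0,0,0,0],[-0.069,0.054,0,0,0,0],[-0.069,0.054,0,0,0,0],[-0.069,0.054,0,0,0,0],[-0.069,0.054,0,0,0,0],[-0.069,0.054,0,0,0,0],[-0.069,0.054,0,0,0,0],[-0.069,0.054,0,0,0,0],[0,0,0,0,0,0],[0,0,0,0,0,0],[0,0,0,0,0,0]]' -1
python3 go.py 0.4565 0.0838 0.091
```

```text
clock: 2.98
position: [0.4535, 0.0849, 0.2266]
ee_rot: [-2.217, -2.225, 0.0]
force: [0.4, 0.6, 0.4]
width: 0.997
gripper_force: 0.0
t 2.9833 pos [0.4535 0.0849 0.2266] w 0.997 F [0.4 0.6 0.4] world d [ 0.003  -0.0011 -0.1356] shift units [-0.003  0.008  0.339] turn units [-0.0002 -0.      0.0017]
```

```bash
python3 -m creep '[[-0.003,0.008,0.06,0,0,0],[0,0,0.06,0,0,0],[0,0,0.06,0,0,0],[0,0,0.06,0,0,0],[0,0,0.06,0,0,0],[0,0,0.042,0,0,0],[0,0,0,0,0,0],[0,0,0,0,0,0],[0,0,0,0,0,0]]' -1
python3 -m creep '[[0,0,0,0,0,0],[0,0,0,0,0,0],[0,0,0,0,0,0],[0,0,0,0,0,0],[0,0,0,0,0,0],[0,0,0,0,0,0],[0,0,0,0,0,0],[0,0,0,0,0,0],[0,0,0,0,0,0],[0,0,0,0,0,0]]' 1 20
python3 go.py 0.592 0.197 0.17
```

```text
clock: 3.73
position: [0.4572, 0.0844, 0.0908]
ee_rot: [2.218, 2.225, 0.002]
force: [0.9, 0.2, 0.4]
width: 0.996
gripper_force: 0.0
clock: 4.57
position: [0.4569, 0.0835, 0.0899]
ee_rot: [-2.22, -2.223, 0.0]
force: [-0.6, -0.5, 2.7]
width: 0.542
gripper_force: 20.0
t 4.5667 pos [0.4569 0.0835 0.0899] w 0.542 F [-0.6 -0.5  2.7] world d [0.1351 0.1135 0.0801] shift units [ 0.283  0.338 -0.2  ] turn units [-0.0001 -0.      0.0006]
```

```bash
python3 -m creep '[[0,0,-0.03,0,0,0],[0,0,-0.05,0,0,0],[0,0,-0.06,0,0,0],[0,0,-0.06,0,0,0],[0.02,0.024,0,0,0,0],[0.04,0.048,0,0,0,0],[0.05,0.06,0,0,0,0],[0.05,0.06,0,0,0,0],[0.05,0.06,0,0,0,0],[0.04,0.048,0,0,0,0],[0.023,0.028,0,0,0,0],[0.01,0.01,0,0,0,0],[0,0,0,0,0,0],[0,0,0,0,0,0],[0,0,0,0,0,0],[0,0,0,0,0,0]]'
python3 go.py 0.592 0.197 0.106
python3 - <<'E'
from h import *
o=np.vstack([grab("top")["frame"][120:340,100:520],grab("side")["frame"][60:340,150:570]]);cv2.imwrite("pics/c1.png",o[:,:,::-1])
E
```

```text
clock: 5.9
position: [0.5913, 0.196, 0.1699]
ee_rot: [-2.221, -2.221, 0.001]
force: [0.4, -0.2, -3.6]
width: 0.54
gripper_force: 20.0
t 5.9 pos [0.5913 0.196  0.1699] w 0.54 F [ 0.4 -0.2 -3.6] world d [ 0.0007  0.001  -0.0639] shift units [0.003 0.002 0.16 ] turn units [-0.0003 -0.      0.0001]
```

View pics/c1.png

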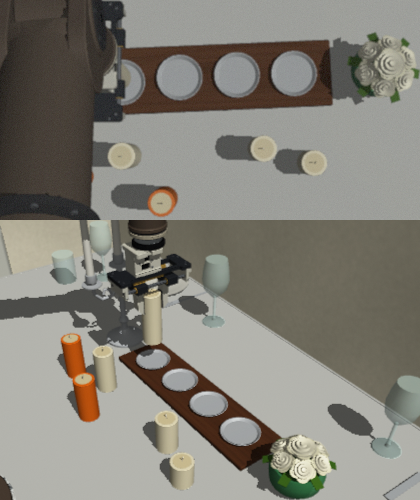

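The 135 candle hangs upright over the plate nearest the candelabrum, at (152,330) in the crop. I'll lower it gently.

```bash
python3 -m creep '[[0.003,0.002,0.03,0,0,0],[0,0,0.04,0,0,0],[0,0,0.04,0,0,0],[0,0,0.025,0,0,0],[0,0,0.01,0,0,0],[0,0,0.005,0,0,0],[0,0,0.005,0,0,0],[0,0,0.003,0,0,0],[0,0,0,0,0,0],[0,0,0,0,0,0],[0,0,0,0,0,0]]'
python3 go.py 0.592 0.197 0.106
```

```text
clock: 6.92
position: [0.5931, 0.1982, 0.1072]
ee_rot: [2.22, 2.223, 0.001]
force: [0.9, -0.3, -3.4]
width: 0.541
gripper_force: 20.0
t 6.9167 pos [0.5931 0.1982 0.1072] w 0.541 F [ 0.9 -0.3 -3.4] world d [-0.0011 -0.0012 -0.0012] shift units [-0.003 -0.003  0.003] turn units [ 0.0004 -0.0002  0.0007]
```

```bash
python3 -m creep '[[-0.003,-0.003,0.003,0,0,0],[0,0,0.002,0,0,0],[0,0,0,0,0,0],[0,0,0,0,0,0],[0,0,0,0,0,0]]'
python3 go.py 0.592 0.197 0.106
```

```text
clock: 7.33
position: [0.5921, 0.1972, 0.106]
ee_rot: [2.22, 2.223, 0.003]
force: [-2.1, 0.3, 6.7]
width: 0.541
gripper_force: 20.0
t 7.3333 pos [0.5921 0.1972 0.106 ] w 0.541 F [-2.1  0.3  6.7] world d [-0.0001 -0.0002  0.    ] shift units [-0.001 -0.    -0.   ] turn units [ 0.0006 -0.0006  0.0007]
```

```bash
python3 -m creep '[[0,0,0,0,0,0],[0,0,0,0,0,0],[0,0,0,0,0,0],[0,0,0,0,0,0],[0,0,0,0,0,0],[0,0,-0.03,0,0,0],[0,0,-0.06,0,0,0],[0,0,-0.08,0,0,0],[0,0,-0.08,0,0,0],[0,-0.05,0,0,0,0],[-0.005,-0.08,0,0,0,0],[-0.01,-0.08,0,0,0,0],[-0.01,-0.08,0,0,0,0],[-0.01,-0.06,0,0,0,0],[0,-0.023,0,0,0,0],[0,0,0,0,0,0],[0,0,0,0,0,0],[0,0,0,0,0,0]]' -1
python3 go.py 0.4429 0.1836 0.065
```

```text
clock: 8.83
position: [0.444, 0.1831, 0.2053]
ee_rot: [2.219, 2.222, 0.002]
force: [0.3, 0.2, 0.3]
width: 0.998
gripper_force: 0.0
t 8.8333 pos [0.444  0.1831 0.2053] w 0.998 F [0.3 0.2 0.3] world d [-0.0011  0.0005 -0.1403] shift units [ 0.001 -0.004  0.351] turn units [ 0.0009 -0.0002  0.0006]
```

Run:
```python
from h import *
o=np.vstack([grab("top")["frame"][120:340,100:520],grab("side")["frame"][60:340,150:570]]);cv2.imwrite("pics/c2.png",o[:,:,::-1])
```

```text
(no output)
```

View pics/c2.png

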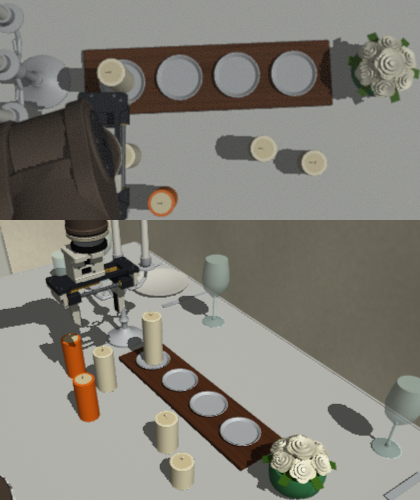

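The 135 stands in its plate: top at (112,72) and side at (152,340) in the crop. Next is the 110, with the decoys well clear of the fingers.

```bash
python3 -m creep '[[0.001,-0.003,0.07,0,0,0],[0,0,0.07,0,0,0],[0,0,0.07,0,0,0],[0,0,0.07,0,0,0],[0,0,0.05,0,0,0],[0,0,0.02,0,0,0],[0,0,0,0,0,0],[0,0,0,0,0,0],[0,0,0,0,0,0]]' -1
python3 -m creep '[[0,0,0,0,0,0],[0,0,0,0,0,0],[0,0,0,0,0,0],[0,0,0,0,0,0],[0,0,0,0,0,0],[0,0,0,0,0,0],[0,0,0,0,0,0],[0,0,0,0,0,0],[0,0,0,0,0,0]]' 1 20
python3 go.py 0.599 0.0825 0.145
```

```text
clock: 9.68
position: [0.4424, 0.1833, 0.0658]
ee_rot: [2.22, 2.222, 0.003]
force: [-0.5, -0.1, -0.2]
width: 1.002
gripper_force: 0.0
clock: 10.43
position: [0.4414, 0.1832, 0.0648]
ee_rot: [2.22, 2.223, 0.0]
force: [-0.1, 0.1, 1.7]
width: 0.542
gripper_force: 20.0
t 10.4333 pos [0.4414 0.1832 0.0648] w 0.542 F [-0.1  0.1  1.7] world d [ 0.1576 -0.1007  0.0802] shift units [-0.252  0.394 -0.2  ] turn units [ 0.0001 -0.0001  0.0006]
```

```bash
python3 -m creep '[[0,0,-0.03,0,0,0],[0,0,-0.05,0,0,0],[0,0,-0.06,0,0,0],[0,0,-0.06,0,0,0],[-0.022,0.034,0,0,0,0],[-0.04,0.063,0,0,0,0],[-0.045,0.07,0,0,0,0],[-0.045,0.07,0,0,0,0],[-0.045,0.07,0,0,0,0],[-0.035,0.055,0,0,0,0],[-0.015,0.024,0,0,0,0],[-0.005,0.008,0,0,0,0],[0,0,0,0,0,0],[0,0,0,0,0,0],[0,0,0,0,0,0]]'
python3 go.py 0.599 0.0825 0.081
```

```text
clock: 11.68
position: [0.5976, 0.084, 0.1445]
ee_rot: [-2.217, -2.224, 0.001]
force: [-0.5, -0.0, -1.3]
width: 0.542
gripper_force: 19.9
t 11.6833 pos [0.5976 0.084  0.1445] w 0.542 F [-0.5 -0.  -1.3] world d [ 0.0014 -0.0015 -0.0635] shift units [-0.004  0.004  0.159] turn units [-0.0007 -0.0004  0.0015]
```

```bash
python3 -m creep '[[-0.003,0.002,0.03,0,0,0],[0,0,0.04,0,0,0],[0,0,0.04,0,0,0],[0,0,0.025,0,0,0],[0,0,0.01,0,0,0],[0,0,0.005,0,0,0],[0,0,0.005,0,0,0],[0,0,0.003,0,0,0],[0,0,0,0,0,0],[0,0,0,0,0,0],[0,0,0,0,0,0]]'
python3 go.py 0.599 0.0825 0.081
```

```text
clock: 12.6
position: [0.6001, 0.0813, 0.082]
ee_rot: [2.22, 2.223, 0.001]
force: [-0.3, -0.1, -1.8]
width: 0.538
gripper_force: 19.9
t 12.6 pos [0.6001 0.0813 0.082 ] w 0.538 F [-0.3 -0.1 -1.8] world d [-0.0011  0.0012 -0.001 ] shift units [ 0.003 -0.003  0.002] turn units [ 0.0004 -0.0001  0.0007]
```

```bash
python3 -m creep '[[0.002,-0.002,0.003,0,0,0],[0,0,0.002,0,0,0],[0,0,0,0,0,0],[0,0,0,0,0,0],[0,0,0,0,0,0]]'
python3 go.py 0.599 0.0825 0.081
```

```text
clock: 13.02
position: [0.6, 0.082, 0.0805]
ee_rot: [2.219, 2.222, 0.003]
force: [0.2, 0.4, 6.2]
width: 0.543
gripper_force: 20.0
t 13.0167 pos [0.6    0.082  0.0805] w 0.543 F [0.2 0.4 6.2] world d [-0.001   0.0005  0.0005] shift units [ 0.001 -0.002 -0.001] turn units [ 0.0011 -0.0002  0.0006]
```

```bash
python3 -m creep '[[0,0,0,0,0,0],[0,0,0,0,0,0],[0,0,0,0,0,0],[0,0,0,0,0,0],[0,0,0,0,0,0],[0,0,-0.03,0,0,0],[0,0,-0.06,0,0,0],[0,0,-0.08,0,0,0],[0,0,-0.07,0,0,0],[-0.025,-0.022,-0.03,0,0,0],[-0.06,-0.054,0,0,0,0],[-0.07,-0.062,0,0,0,0],[-0.07,-0.062,0,0,0,0],[-0.07,-0.062,0,0,0,0],[-0.06,-0.054,0,0,0,0],[-0.046,-0.042,0,0,0,0],[0,0,0,0,0,0],[0,0,0,0,0,0],[0,0,0,0,0,0]]' -1
python3 go.py 0.4567 -0.0789 0.041
```

```text
clock: 14.6
position: [0.4567, -0.0781, 0.1882]
ee_rot: [2.219, 2.223, 0.002]
force: [0.0, 0.1, 0.4]
width: 1.001
gripper_force: 0.0
t 14.6 pos [ 0.4567 -0.0781  0.1882] w 1.001 F [0.  0.1 0.4] world d [-0.     -0.0008 -0.1472] shift units [-0.002 -0.001  0.368] turn units [ 0.0007 -0.0003  0.0007]
```

```bash
python3 -m creep '[[-0.002,0,0.07,0,0,0],[0,0,0.07,0,0,0],[0,0,0.07,0,0,0],[0,0,0.07,0,0,0],[0,0,0.06,0,0,0],[0,0,0.028,0,0,0],[0,0,0,0,0,0],[0,0,0,0,0,0],[0,0,0,0,0,0]]' -1
python3 -m creep '[[0,0,0,0,0,0],[0,0,0,0,0,0],[0,0,0,0,0,0],[0,0,0,0,0,0],[0,0,0,0,0,0],[0,0,0,0,0,0],[0,0,0,0,0,0],[0,0,0,0,0,0],[0,0,0,0,0,0]]' 1 20
python3 go.py 0.604 -0.0325 0.121
python3 - <<'E'
from h import *
o=np.vstack([grab("top")["frame"][120:340,100:520],grab("side")["frame"][60:340,150:570]]);cv2.imwrite("pics/c3.png",o[:,:,::-1])
E
```

```text
clock: 15.35
position: [0.4571, -0.079, 0.041]
ee_rot: [2.218, 2.223, 0.001]
force: [-0.0, -0.7, 0.7]
width: 0.996
gripper_force: 0.0
clock: 16.1
position: [0.4561, -0.0793, 0.0404]
ee_rot: [2.22, 2.223, 0.0]
force: [-0.9, 1.0, 1.6]
width: 0.542
gripper_force: 20.0
t 16.1 pos [ 0.4561 -0.0793  0.0404] w 0.542 F [-0.9  1.   1.6] world d [0.1479 0.0468 0.0806] shift units [ 0.116  0.37  -0.202] turn units [ 0.0001 -0.      0.0006]
```

View pics/c3.png

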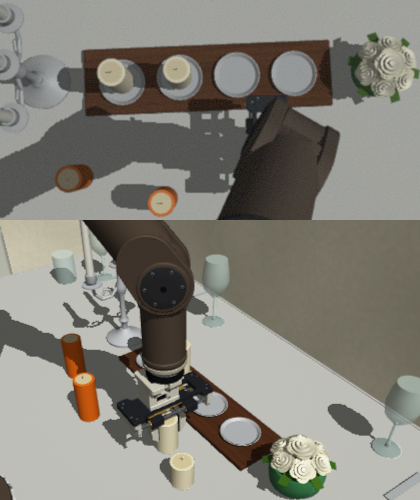

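The 135 at (115,73) and the 110 at (177,70) stand in their plates, and the 85 is in the grip at (167,435).

```bash
python3 -m creep '[[0,0,-0.03,0,0,0],[0,0,-0.05,0,0,0],[0,0,-0.06,0,0,0],[0,0,-0.06,0,0,0],[0.01,0.034,0,0,0,0],[0.018,0.06,0,0,0,0],[0.022,0.07,0,0,0,0],[0.022,0.07,0,0,0,0],[0.022,0.065,0,0,0,0],[0.014,0.045,0,0,0,0],[0.006,0.02,0,0,0,0],[0.002,0.006,0,0,0,0],[0,0,0,0,0,0],[0,0,0,0,0,0],[0,0,0,0,0,0]]'
python3 go.py 0.604 -0.0325 0.0565
```

```text
clock: 17.45
position: [0.6027, -0.0334, 0.1204]
ee_rot: [-2.221, -2.221, 0.001]
force: [-1.2, 0.5, -2.4]
width: 0.54
gripper_force: 20.0
t 17.45 pos [ 0.6027 -0.0334  0.1204] w 0.54 F [-1.2  0.5 -2.4] world d [ 0.0013  0.0009 -0.0639] shift units [0.002 0.004 0.16 ] turn units [-0.0004 -0.0001  0.    ]
```

```bash
python3 -m creep '[[0.001,0.002,0.03,0,0,0],[0,0,0.04,0,0,0],[0,0,0.04,0,0,0],[0,0,0.025,0,0,0],[0,0,0.01,0,0,0],[0,0,0.005,0,0,0],[0,0,0.005,0,0,0],[0,0,0.003,0,0,0],[0,0,0,0,0,0],[0,0,0,0,0,0],[0,0,0,0,0,0]]'
python3 go.py 0.604 -0.0325 0.0565
```

```text
clock: 18.37
position: [0.605, -0.0322, 0.0576]
ee_rot: [2.22, 2.223, 0.001]
force: [-0.0, 0.9, -2.1]
width: 0.541
gripper_force: 20.0
t 18.3667 pos [ 0.605  -0.0322  0.0576] w 0.541 F [-0.   0.9 -2.1] world d [-0.001  -0.0003 -0.0011] shift units [-0.001 -0.003  0.003] turn units [ 0.0004 -0.0001  0.0007]
```

```bash
python3 -m creep '[[0,-0.002,0.003,0,0,0],[0,0,0.002,0,0,0],[0,0,0,0,0,0],[0,0,0,0,0,0],[0,0,0,0,0,0]]'
python3 go.py 0.4290 -0.1791 0.20
```

```text
clock: 18.78
position: [0.6047, -0.0323, 0.0563]
ee_rot: [2.219, 2.222, 0.002]
force: [-1.6, -0.2, 9.7]
width: 0.539
gripper_force: 20.0
t 18.7833 pos [ 0.6047 -0.0323  0.0563] w 0.539 F [-1.6 -0.2  9.7] world d [-0.1757 -0.1468  0.1437] shift units [-0.366 -0.439 -0.36 ] turn units [ 0.0008 -0.0002  0.0007]
```

```bash
python3 -m creep '[[0,0,0,0,0,0],[0,0,0,0,0,0],[0,0,0,0,0,0],[0,0,0,0,0,0],[0,0,0,0,0,0],[0,0,-0.03,0,0,0],[0,0,-0.06,0,0,0],[0,0,-0.08,0,0,0],[0,0,-0.07,0,0,0],[-0.026,-0.031,-0.02,0,0,0],[-0.05,-0.06,0,0,0,0],[-0.06,-0.072,0,0,0,0],[-0.06,-0.072,0,0,0,0],[-0.06,-0.072,0,0,0,0],[-0.06,-0.072,0,0,0,0],[-0.05,-0.06,0,0,0,0],[0,0,0,0,0,0],[0,0,0,0,0,0],[0,0,0,0,0,0]]' -1
python3 go.py 0.4290 -0.1791 0.017
```

```text
clock: 20.37
position: [0.4293, -0.1787, 0.1598]
ee_rot: [2.22, 2.222, 0.002]
force: [-0.6, 0.1, -0.8]
width: 1.0
gripper_force: 0.0
t 20.3667 pos [ 0.4293 -0.1787  0.1598] w 1.0 F [-0.6  0.1 -0.8] world d [-0.0003 -0.0004 -0.1428] shift units [-0.001 -0.001  0.357] turn units [ 0.0007 -0.0002  0.0006]
```

```bash
python3 -m creep '[[-0.001,0,0.07,0,0,0],[0,0,0.07,0,0,0],[0,0,0.07,0,0,0],[0,0,0.07,0,0,0],[0,0,0.055,0,0,0],[0,0,0.021,0,0,0],[0,0,0,0,0,0],[0,0,0,0,0,0],[0,0,0,0,0,0]]' -1
python3 -m creep '[[0,0,0,0,0,0],[0,0,0,0,0,0],[0,0,0,0,0,0],[0,0,0,0,0,0],[0,0,0,0,0,0],[0,0,0,0,0,0],[0,0,0,0,0,0],[0,0,0,0,0,0],[0,0,0,0,0,0]]' 1 20
python3 go.py 0.608 -0.1475 0.097
```

```text
clock: 21.12
position: [0.4297, -0.1794, 0.0178]
ee_rot: [2.218, 2.223, 0.002]
force: [0.6, -0.3, -0.4]
width: 1.0
gripper_force: 0.0
clock: 21.87
position: [0.4286, -0.1793, 0.0168]
ee_rot: [-2.22, -2.223, -0.0]
force: [0.4, 0.6, 1.7]
width: 0.542
gripper_force: 20.0
t 21.8667 pos [ 0.4286 -0.1793  0.0168] w 0.542 F [0.4 0.6 1.7] world d [0.1794 0.0318 0.0802] shift units [ 0.079  0.449 -0.201] turn units [ 0.     -0.      0.0006]
```

```bash
python3 -m creep '[[0,0,-0.03,0,0,0],[0,0,-0.05,0,0,0],[0,0,-0.06,0,0,0],[0,0,-0.06,0,0,0],[0.006,0.034,0,0,0,0],[0.01,0.06,0,0,0,0],[0.014,0.08,0,0,0,0],[0.014,0.08,0,0,0,0],[0.014,0.08,0,0,0,0],[0.011,0.065,0,0,0,0],[0.007,0.036,0,0,0,0],[0.003,0.014,0,0,0,0],[0,0,0,0,0,0],[0,0,0,0,0,0],[0,0,0,0,0,0]]'
python3 go.py 0.608 -0.1475 0.033
```

```text
clock: 23.12
position: [0.6065, -0.1481, 0.0966]
ee_rot: [-2.221, -2.221, 0.001]
force: [-0.8, -0.1, -1.5]
width: 0.538
gripper_force: 20.0
t 23.1167 pos [ 0.6065 -0.1481  0.0966] w 0.538 F [-0.8 -0.1 -1.5] world d [ 0.0015  0.0006 -0.0636] shift units [0.002 0.004 0.159] turn units [-0.0006 -0.0001 -0.    ]
```

```bash
python3 -m creep '[[0,0.002,0.03,0,0,0],[0,0,0.04,0,0,0],[0,0,0.04,0,0,0],[0,0,0.025,0,0,0],[0,0,0.01,0,0,0],[0,0,0.005,0,0,0],[0,0,0.005,0,0,0],[0,0,0.003,0,0,0],[0,0,0,0,0,0],[0,0,0,0,0,0],[0,0,0,0,0,0]]'
python3 go.py 0.608 -0.1475 0.033
```

```text
clock: 24.03
position: [0.6092, -0.1476, 0.034]
ee_rot: [2.22, 2.223, 0.001]
force: [-0.7, 0.4, -1.3]
width: 0.544
gripper_force: 20.0
t 24.0333 pos [ 0.6092 -0.1476  0.034 ] w 0.544 F [-0.7  0.4 -1.3] world d [-0.0012  0.0001 -0.001 ] shift units [ 0.    -0.003  0.002] turn units [0.0004 0.     0.0006]
```

```bash
python3 -m creep '[[0,-0.002,0.003,0,0,0],[0,0,0.002,0,0,0],[0,0,0,0,0,0],[0,0,0,0,0,0],[0,0,0,0,0,0]]'
python3 -m creep '[[0,0,0,0,0,0],[0,0,0,0,0,0],[0,0,0,0,0,0],[0,0,0,0,0,0],[0,0,0,0,0,0],[0,0,-0.03,0,0,0],[0,0,-0.06,0,0,0],[0,0,-0.08,0,0,0],[0,0,-0.08,0,0,0],[0,0,-0.08,0,0,0],[-0.02,-0.08,-0.04,0,0,0],[-0.02,-0.09,0,0,0,0],[-0.02,-0.09,0,0,0,0],[-0.02,-0.09,0,0,0,0],[-0.02,-0.09,0,0,0,0],[-0.02,-0.09,0,0,0,0],[0,0,0,0,0,0],[0,0,0,0,0,0]]' -1
python3 - <<'E'
from h import *
T=grab("top");S=grab("side")
o=np.vstack([T["frame"][130:340,100:520],S["frame"][60:340,150:570]]);o=cv2.resize(o,None,fx=1.2,fy=1.2);cv2.imwrite("pics/c4.png",o[:,:,::-1])
E
```

```text
clock: 24.45
position: [0.6087, -0.1475, 0.0328]
ee_rot: [2.219, 2.222, 0.002]
force: [-2.3, 0.5, 11.0]
width: 0.539
gripper_force: 20.0
clock: 25.95
position: [0.3946, -0.1961, 0.1804]
ee_rot: [-2.223, -2.22, -0.004]
force: [1.7, -0.3, -0.6]
width: 1.002
gripper_force: 0.0
```

View pics/c4.png

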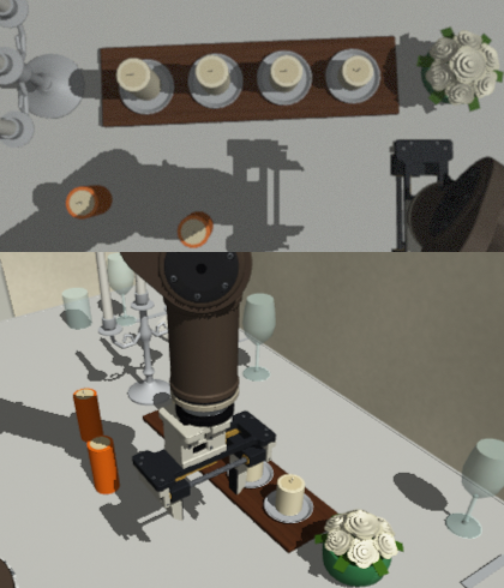

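All four stand in order: top-crop tops at (133,75), (211,71), (286,71) and (357,71). I'll raise the arm and check the centring in numbers.

```bash
python3 -m creep '[[0,0,-0.08,0,0,0],[0,0,-0.09,0,0,0],[0,0,-0.09,0,0,0],[0,0,-0.09,0,0,0],[0,0,-0.09,0,0,0],[0.08,0,-0.05,0,0,0],[0.09,0,0,0,0,0],[0.09,0,0,0,0,0],[0.09,0,0,0,0,0],[0.09,0,0,0,0,0],[0.09,0,0,0,0,0],[0.09,0,0,0,0,0],[0.09,0,0,0,0,0],[0.09,0,0,0,0,0],[0.09,0,0,0,0,0],[0.09,0,0,0,0,0],[0.09,0,0,0,0,0],[0.09,-0.02,0,0,0,0],[0,0,0,0,0,0],[0,0,0,0,0,0]]'
python3 - <<'E'
from h import *
T=grab("top");S=grab("side")
cv2.imwrite("pics/s5.png",S["frame"][:,:,::-1])
P={135:(.592,.197),110:(.5995,.0828),85:(.605,-.0323),60:(.608,-.1474)}
gr=cv2.resize(cv2.cvtColor(T["frame"],cv2.COLOR_RGB2GRAY),None,fx=4,fy=4,interpolation=cv2.INTER_CUBIC)
h=cv2.cvtColor(cv2.GaussianBlur(S["frame"],(3,3),0),cv2.COLOR_RGB2HSV).astype(int)
for k,(x,y) in P.items():
    z=.016+k/1000; p=proj(T,(x,y,z)); x0,y0=(p-20).astype(int); w=gr[y0*4:(y0+40)*4,x0*4:(x0+40)*4]
    H=cv2.HoughCircles(cv2.GaussianBlur(w,(7,7),0),cv2.HOUGH_GRADIENT,1,5,param1=60,param2=10,minRadius=46,maxRadius=62)
    c=None
    if H is not None: c=min(H[0][:3,:2]/4+[x0-.375,y0-.375],key=lambda c:np.hypot(*(c-p)));print(k,"top xy-plate mm",((plane(T,c,z)[:2]-P[k])*1000).round(1))
    q=proj(S,(x,y,z)).astype(int); m=np.zeros(h.shape[:2],np.uint8); s=np.s_[q[1]-12:q[1]+13,q[0]-13:q[0]+14]
    hh=h[s]; m[s]=(hh[...,0]>17)&(hh[...,0]<30)&(hh[...,1]>62)
    cc=comps(cv2.morphologyEx(m,cv2.MORPH_CLOSE,np.ones((3,3))),30)
    if cc and c is not None:
        b=max(cc,key=lambda t:t[1][4])[2]; print("   tri",cross(T,c,S,b)[0].round(4),"side px",b.round(1),q)
E
```

```text
clock: 27.72
position: [0.387, 0.2713, 0.375]
ee_rot: [-2.214, -2.229, 0.002]
force: [-0.1, -0.2, 0.1]
width: 0.997
gripper_force: 0.0
135 top xy-plate mm [-0.3 -0.5]
   tri [0.5919 0.1966 0.1505] side px [301.2 155.8] [301 155]
110 top xy-plate mm [ 0.9 -0. ]
   tri [0.6006 0.0828 0.1252] side px [329.5 184.3] [329 184]
85 top xy-plate mm [-0.8  0.3]
   tri [ 0.6042 -0.032   0.1008] side px [359.  216.3] [359 216]
60 top xy-plate mm [-0.1 -0.1]
   tri [ 0.6069 -0.1468  0.0777] side px [391.1 251.4] [391 251]
```

View pics/s5.png

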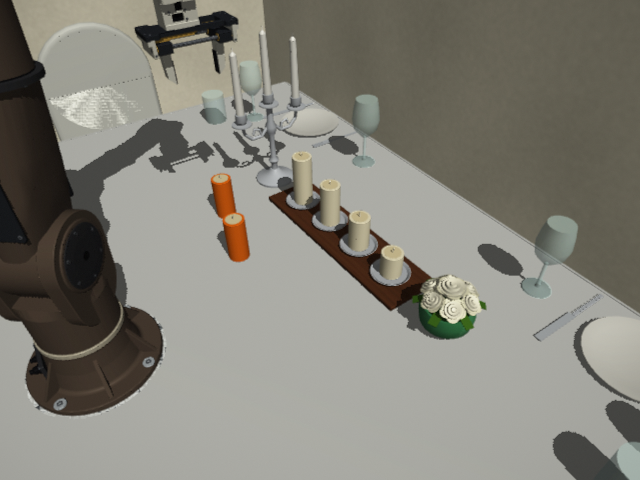

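The side view shows the candles stepping down from (302,180) to (392,265), all upright and centred to about 1 mm. The arm is clear.

```bash
python3 -c "from cell import arm; print(arm.sign_off())"
```

```text
the job is handed in; nothing more can be done
None
```

I handed the job in at about 28 s on the robot's clock: the four candles stand upright, stepping down 135, 110, 85, 60 mm from the candelabrum to the roses, each within about 1 mm of its measured plate centre; the judge's verdict was not shown.

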